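Sleeve the arbor and index to the third click

TASK

Pick the one brass sleeve that fits the arbor of the indexing fixture (the middle size of the three), set it fully down over the arbor and let go of it, leaving the other two sleeves where they are. Then turn the orange index knob clockwise, one click at a time with a pause of about half a second at each click, to the third click from home without going past it. Finish still gripping the knob there, so that a workmate can lock it, and do not knock over the spray can on the way.

Things in the scene. Friction and masses are not known exactly. Their poses are not given: they have to be found in the camera images.
- fixture: grey indexing fixture fixed to the bench, block 110 (x) by 220 (y) by 30 mm high with a steel spindle and arbor near its right (-y) end and an orange knob near its left (+y) end, 130 mm apart. Origin: centre of the underside; z up, y along its length
- arbor_seat (a point): point on the axis of the arbor, on top of the steel spindle disc (60 mm across, its top 38 mm above the bench) on which the sleeve must rest. The arbor rises 26 mm from here: 20 mm thick for 18 mm, then a cone that narrows to 10 mm. z up. The spindle turns with the knob
- small_sleeve: brass sleeve standing on end on the black mat, 30 mm outside, 14 mm bore, 36 mm tall: too small for the arbor. Origin: centre of its underside, z along its bore
- middle_sleeve: brass sleeve standing on end on the black mat, 40 mm outside, 24 mm bore, 36 mm tall, about 0.1 kg: the one that fits the 20 mm arbor. Origin: centre of its underside, z along its bore, up at the start
- large_sleeve: brass sleeve standing on end on the black mat, 50 mm outside, 34 mm bore, 36 mm tall: far too loose for the arbor. Origin: centre of its underside, z along its bore
- parts_mat: thin black rubber mat fixed to the bench, 160 by 160 by 3 mm, on which the three sleeves stand. Origin: centre of the underside
- knob_handle: upright orange bar handle of the index knob: 44 mm long (its x), 14 mm thick (its y), 40 mm high, standing on a black skirt 52 mm across. Origin: on the knob's axis at the underside of the skirt, 33 mm above the bench (the bar reaches from 40 to 80 mm above the bench); z up; it turns with the knob. A white line on top runs from the axis to the pointer end (-x)
- knob_grip (a point): point on the knob's axis inside the bar handle, 26 mm above the foot of the bar and 14 mm below its top; turns with the knob. Its y axis is the direction across the 14 mm thickness, along which to pinch the bar
- index_knob (a joint): angle of the knob: 0 at home (the start, stop 0), grows clockwise seen from above. It clicks into a stop every 24 degrees (0.419 rad), six of them; seven black dots on the plate round it mark home and the six stops, and ends against a dead stop at the sixth. Third click: 1.257 rad. It takes up to 0.15 N m to turn it over a click; past halfway it snaps on into the next stop, where it stays. One grasp can turn it all the way to the third click
- spray_can: white spray can standing behind the fixture, 65 mm across, 199 mm tall: a bystander. Origin: centre of the underside, z up
There are look-alikes about, which are no part of the job. Leave any white look-alike of the middle_sleeve alone.

How it is judged:
By the outcome, as a careful person would: the job done as asked, in the order asked, and still so for the second after the job is handed in, while the arm keeps its last pose, push and grip.
It also fails if it takes over 54 s, if anything falls off the work surface, if the arm or the gripper's body presses on something with over 40 N, if the wrist force passes 120 N, or if a joint passes its speed limit or range.

ROBOT

A 6-joint arm with a two-finger parallel gripper is mounted at the origin on a cart in front of the work surface, level with it; the furniture and walls round the work are solid. World frame = base frame: x ahead of the robot, y to its left, z up, the work surface at z = 0. Lengths are in mm, angles in rad, forces in N, time in s.
With the tool pointing down it reaches from about 300 to 775 mm from the base axis. Payload 14.6 kg.
Tool frame: the origin (TCP) lies midway between the tips of the shut fingers; the grasp point (between the pads) lies 19 mm behind it (manip.tcp_to_grasp is the distance from the TCP to the grasp point, in mm); z points along the fingers, x is the direction in which the jaws open and shut, and the axes are right-handed (so a half turn about z gives the same grasp; the last joint's range is limited). The gripper opens to 94 mm and grips with 3 to 60 N. Pads are 16 mm wide; open, the fingers measure 119 mm over their backs; the gripper's body (75 mm by 177 mm) begins 78 mm behind the grasp point.
Start: joints at [1.144, 0.3, 1.521, -0, 1.321, -0.067], TCP at [193.645, 514.773, 205.446] pointing down, gripper open.
Joint ranges: [-3.03, 3.03], [-0.79, 2.21], [0.23, 2.52], [-1.04, 4.18], [0, 3.07], [-2.55, 2.55]. Speed limits (rad/s): [2.22, 2.22, 2.57, 3.14, 3.14, 3.14].

INTERFACE

Orientations are given as [roll, pitch, yaw] about the fixed x, y, z axes, in that order (R = Rz(yaw) Ry(pitch) Rx(roll)).
In Python, from cell import manip gives the robot as it stands.
- The arm moves only by the tool arm_command, never from a script. Its argument "steps" is a list of rows, each a list of 3 entries, a list of its own where there are three numbers: the opening, from 0 (shut) to 1 (fully open), then the shift along the tool's x, y, z in cm, then the turn about the tool's z in rad. A call has 1 to 5 rows; each row shifts and turns the commanded pose from where the row before left it, along the tool's axes as they then stand; what a row does not reach is not made up. A row lasts 1/12 s, in which the tool goes at most 41.7 mm and 7.16 degrees, less where a joint would pass 70% of its speed; a pose out of reach is approached as far as the arm can. A call with a gripper value outside its range is refused whole. The fingers move at their own pace and stop on an object; "force" is the grip in N (left out, the last holds). Time passes only in rows, so rows that do not move let the fingers close. It gives the time, the measured TCP pose, the force and the opening at its end, in the units of the state.
- manip.read_state(): the state, without advancing time (a new reading comes with each control period).
- manip.camera(name): name is "side" or "top"; returns (picture, depth): 400x640x3 uint8, red, green, blue; 400x640 float32, mm along the optical axis (not along the pixel's ray), 0 where there is no reading.
- manip.calibration(name): a dict with "fx", "fy", "cx", "cy" (pixels), "distortion" ([k1, k2, p1, p2, k3] as OpenCV has them; the pictures are not rectified), "R" (3x3) and "t" (3): a world point X has camera coordinates R X + t. Camera axes: x right, y down, z forward; pixel columns grow to the right and rows downward; lengths in mm; the calibration is good to about 2 mm. A picture is of the moment at which its call begins. calibration takes no time and is no camera call.
- manip.sign_off(): hands the job in, once; it reports no verdict.
The state is a dict: "clock": time; "joints": joint angles; "qd": joint speeds; "effort": joint torques, N m; "eef_pos": TCP position; "eef_rot": TCP orientation; "wrist_force": force on the tool from outside, world axes, zero at the start; "moment": the same for the moment, N m; "finger_gap": finger opening in mm.
Only numpy, scipy, OpenCV 4.12 (cv2) and the standard library are available. Lean on these libraries where they do the work, as an engineer would, in place of code of your own. Each camera call takes 0.05 s, during which the arm holds its last target.

## Working session

There is one attempt and no reset: what is moved stays moved. The work goes in short steps, Python scripts to look and compute and a tool call to move; the robot and the scene stay as the last step left them, time stands still between calls to the robot, and variables do not carry over. Pictures are saved under pics/ and viewed, and the job is handed in when it is done.

Besides the shell and the picture viewer there is one more tool, called after "Emit:" as a command line: name --argument value ..., lists and objects as JSON in quotes. arm_command: Moves the arm, as the interface text tells. Its arguments: {"type":"object","properties":{"steps":{"type":"array","items":{"type":"array"}},"force":{"type":"number"}},"required":["steps"]}

```bash
ls; mkdir -p pics; python3 - <<'E'
from cell import manip
import cv2,numpy as np
print(manip.read_state())
for n in("top","side"):
    p,d=manip.camera(n); c=manip.calibration(n); print(n,c)
    cv2.imwrite(f"pics/{n}0.png",cv2.cvtColor(p,cv2.COLOR_RGB2BGR)); np.save(f"pics/{n}0d.npy",d)
E
```

```text
pics
{'clock': 0.0, 'joints': array([ 1.14437332e+00,  3.00475965e-01,  1.52158695e+00, -2.01804430e-05,
        1.32071915e+00, -6.66351999e-02]), 'qd': array([-1.54973615e-04, -7.93102555e-04, -4.13668736e-05,  6.84394349e-04,
       -4.14796881e-04,  2.33817451e-04]), 'effort': array([-2.27492710e-03, -5.31806874e+01, -3.52742136e+01,  7.07335328e-02,
        2.43918621e-02, -1.22786423e-04]), 'eef_pos': array([193.55498746, 514.52713469, 204.88118547]), 'eef_rot': array([-3.14153296e+00,  1.18807243e-03,  1.21101356e+00]), 'wrist_force': array([-0.21510357,  0.31100963,  0.58338432]), 'moment': array([0.0381735 , 0.03636601, 0.01515998]), 'finger_gap': 93.8962988119618}
top {'fx': 414.8364318204267, 'fy': 414.8364318204267, 'cx': 326.8887967941585, 'cy': 194.19976670416915, 'distortion': array([-0.02276781,  0.        ,  0.        ,  0.        ,  0.        ]), 'R': array([[ 0.02620479, -0.99953509, -0.01558598],
       [-0.99009068, -0.02379911, -0.13839813],
       [ 0.13796285,  0.01905823, -0.99025403]]), 't': array([245.50371824, 548.88343525, 961.52734618])}
side {'fx': 366.90769718534443, 'fy': 366.90769718534443, 'cx': 322.1113889223499, 'cy': 199.83942715666592, 'distortion': array([-0.06567425,  0.        ,  0.        ,  0.        ,  0.        ]), 'R': array([[-0.93142582, -0.36380471,  0.00959561],
       [-0.28310204,  0.70773564, -0.6472739 ],
       [ 0.22869014, -0.60560416, -0.7621971 ]]), 't': array([620.07589038,  31.66777795, 983.13092854])}
```

View pics/top0.png

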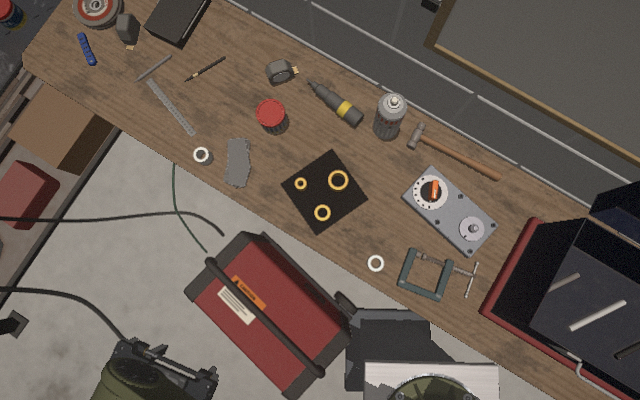

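View pics/side0.png

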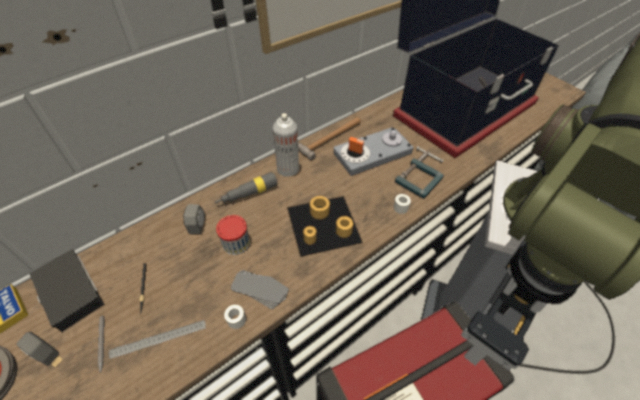

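Top view: brass sleeves at about (301,183), (338,180) and (322,212); white look-alikes at (201,155) and (376,263). The knob is at (431,189), the arbor at (473,229) and the spray can at (390,115). Next I'll measure them.

```bash
cat > h.py <<'E'
import cv2,numpy as np
from cell import manip
def K(c): return np.array([[c['fx'],0,c['cx']],[0,c['fy'],c['cy']],[0,0,1]])
def ray(n,uv):
    c=manip.calibration(n); p=cv2.undistortPoints(np.float64(uv).reshape(-1,1,2),K(c),c['distortion'])[:,0]
    d=np.c_[p,np.ones(len(p))]@c['R']; o=-c['R'].T@c['t']; return o,d
def onz(n,uv,z):
    o,d=ray(n,uv); s=(z-o[2])/d[:,2]; return o+d*s[:,None]
def proj(n,X):
    c=manip.calibration(n); return cv2.projectPoints(np.float64(X).reshape(-1,1,3),cv2.Rodrigues(c['R'])[0],c['t'],K(c),c['distortion'])[0][:,0]
def snap(n,name,box=None,s=1):
    p,d=manip.camera(n); np.save(f"pics/{name}d.npy",d); b=cv2.cvtColor(p,cv2.COLOR_RGB2BGR); cv2.imwrite(f"pics/{name}_full.png",b)
    if box: b=b[box[1]:box[3],box[0]:box[2]]; b=cv2.resize(b,None,fx=s,fy=s,interpolation=cv2.INTER_CUBIC)
    cv2.imwrite(f"pics/{name}.png",b)
    return p,d
E
python3 - <<'E'
from h import *
for n in("top","side"):
    im=cv2.imread(f"pics/{n}0.png"); h=cv2.cvtColor(im,cv2.COLOR_BGR2HSV)
    m=cv2.inRange(h,(14,110,90),(32,255,255)); 
    cs,_=cv2.findContours(m,cv2.RETR_EXTERNAL,cv2.CHAIN_APPROX_NONE)
    for c in cs:
        if cv2.contourArea(c)<30: continue
        P=onz(n,c[:,0],39); (x,y),r=cv2.minEnclosingCircle(np.float32(P[:,:2])); print(n,'brass',c[:,0].mean(0).round(),np.round([x,y,2*r],1))
    m=cv2.inRange(h,(3,170,130),(13,255,255))
    cs,_=cv2.findContours(m,cv2.RETR_EXTERNAL,cv2.CHAIN_APPROX_NONE)
    for c in cs:
        if cv2.contourArea(c)<30: continue
        P=onz(n,c[:,0],80); print(n,'orange',c[:,0].mean(0).round(),P.mean(0).round(1))
    if n=='top':
        a=cv2.resize(im[140:270,270:510],None,fx=3.3,fy=3.3,interpolation=cv2.INTER_CUBIC); cv2.imwrite("pics/crop_top.png",a)
    else:
        a=cv2.resize(im[100:260,270:470],None,fx=3.7,fy=3.7,interpolation=cv2.INTER_CUBIC); cv2.imwrite("pics/crop_side.png",a)
E
```

```text
top brass [322. 212.] [498.8 269.7  40.8]
top brass [300. 183.] [569.  324.6  31. ]
top brass [338. 180.] [579.5 233.6  50.9]
top brass [344. 108.] [760.  222.7  43.8]
top orange [248. 292.] [310.9 430.5  80. ]
side brass [519. 326.] [ 79.  388.6  44.8]
side brass [ 13. 311.] [1099.1  759.6  115.4]
side brass [309. 234.] [567.9 333.6  53. ]
side brass [344. 226.] [497.8 279.8  63.8]
side brass [319. 206.] [576.3 244.4  76.6]
side brass [259. 184.] [758.8 233.6  60.4]
side brass [335. 133.] [637.7 -45.3 211.3]
side orange [355. 144.] [554.5  29.2  80. ]
```

View pics/crop_top.png

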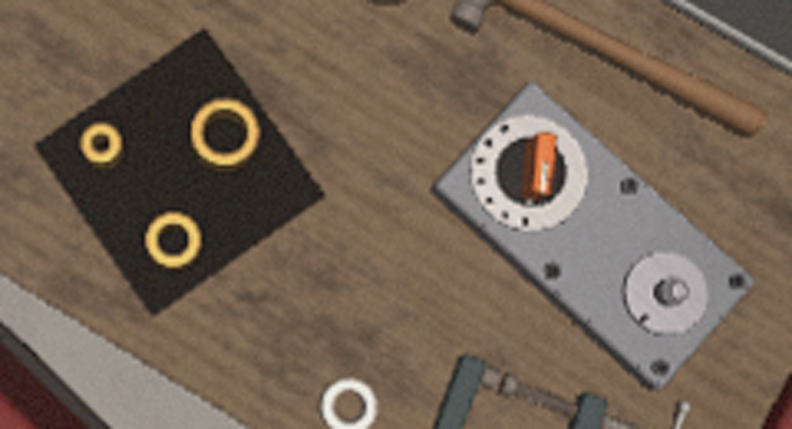

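View pics/crop_side.png

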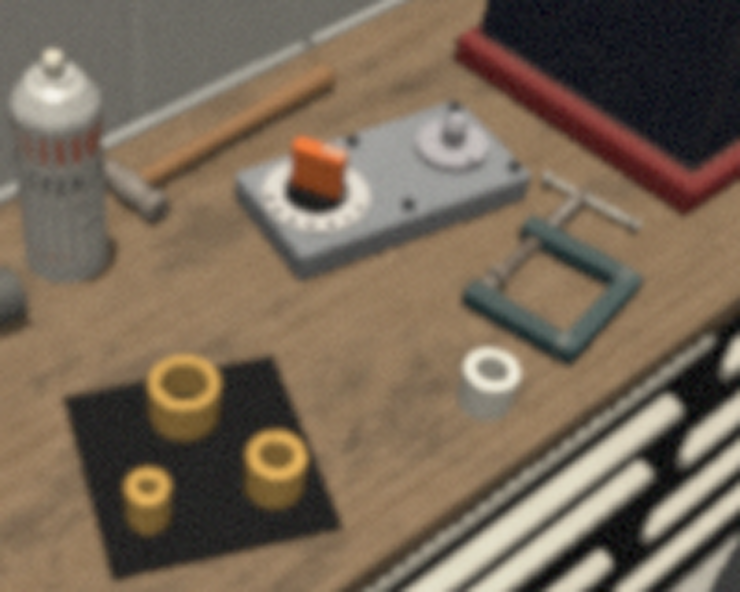

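Sleeves at (301,183), (322,212) and (338,180) measure 31, 41 and 51 mm across, so (322,212) is the middle one, and it is brass. The white ones are the look-alikes. The white line on the knob points down in the picture, to the first of the seven dots. Clockwise runs from there to the left and up. Next: the exact arbor, knob and can positions.

```bash
python3 - <<'E'
from h import *
from scipy.optimize import least_squares
im=cv2.imread("pics/top0.png"); g=cv2.cvtColor(im,cv2.COLOR_BGR2GRAY); h=cv2.cvtColor(im,cv2.COLOR_BGR2HSV)
def circ(P):
    f=least_squares(lambda q:np.hypot(P[:,0]-q[0],P[:,1]-q[1])-q[2],[*P[:,:2].mean(0),20],loss='soft_l1'); return f.x,np.sqrt(np.mean(f.fun**2))
# dots
f=3.3; off=np.array([270,140])
D=np.array([(526,221),(503,212),(487,198),(479,180),(480,160),(487,142),(504,128)])
pts=[]
for q in D:
    q=(q+.5)/f-.5+off; x,y=np.round(q).astype(int); w=g[y-2:y+3,x-2:x+3].astype(float); w=np.clip(w.max()-40-w,0,None); 
    Y,X=np.mgrid[y-2:y+3,x-2:x+3]; pts.append([(w*X).sum()/w.sum(),(w*Y).sum()/w.sum()])
P=onz("top",pts,33); c,e=circ(P); print("dots",c.round(1),e.round(2)); k=c[:2]
a=np.degrees(np.arctan2(P[:,1]-c[1],P[:,0]-c[0])); print(a.round(1),np.diff(a).round(1))
# sleeves: rim by brass mask; outer and inner circle
m=cv2.inRange(h,(14,110,90),(32,255,255)); cs,hi=cv2.findContours(m,cv2.RETR_CCOMP,cv2.CHAIN_APPROX_NONE)
for q,hh in zip(cs,hi[0]):
    if len(q)<12 or not(280<q[:,0,0].mean()<360 and 160<q[:,0,1].mean()<230):continue
    print("brass","hole" if hh[3]>=0 else "outer",[v.round(1) for v in circ(onz("top",q[:,0],39))])
# disc
m=(cv2.inRange(h,(0,0,135),(180,60,255)))
n,l,s,ct=cv2.connectedComponentsWithStats(m)
for i in range(1,n):
    if s[i,4]>40 and 380<ct[i][0]<500 and 80<ct[i][1]<260: print(ct[i].round(),s[i])
i=l[224,466]; print('lab',i)
q=max(cv2.findContours(np.uint8(l==i),cv2.RETR_EXTERNAL,cv2.CHAIN_APPROX_NONE)[0],key=len)[:,0]
c2,e=circ(onz("top",q,38)); print("disc",c2.round(1),e, "dist",np.hypot(*(k-c2[:2])), "fix yaw",np.degrees(np.arctan2(*(k-c2[:2])[::-1])))
# orange
m=cv2.inRange(h,(3,140,100),(16,255,255)); m[:160]=0;m[220:]=0;m[:,:400]=0;m[:,460:]=0
q=np.argwhere(m>0)[:,::-1]; print('orange n',len(q)); Po=onz("top",q,80); print(Po.mean(0).round(1)); hull=cv2.minAreaRect(np.float32(Po[:,:2])); print(hull)
# height via depth
d=np.load("pics/top0d.npy"); cal=manip.calibration("top")
def pt(u,v):
    o,r=ray("top",[[u,v]]); return o+r[0]*d[int(v),int(u)]
for u,v in[(322,206),(463,228),(434,186),(394,100),(418,200)]: print((u,v),pt(u,v).round(1))
E
```

```text
dots [556.4   8.5  38.3] 0.56
[173.2 150.3 126.3 103.2  79.1  56.6  31.6] [-22.9 -24.  -23.  -24.1 -22.5 -25. ]
brass outer [array([498.9, 269.7,  19.4]), np.float64(0.6)]
brass hole [array([499.1, 269.7,  12.2]), np.float64(0.5)]
brass outer [array([569. , 324.9,  14.6]), np.float64(0.6)]
brass hole [array([568.9, 325. ,   7.2]), np.float64(0.6)]
brass outer [array([579.4, 233.8,  24.4]), np.float64(0.7)]
brass hole [array([579.6, 233.7,  16.9]), np.float64(0.7)]
[413. 113.] [379  86 138  78 661]
[451. 212.] [ 403  166   92   91 3116]
lab 53
disc [496.2 -34.   89.5] 24.371090155225172 dist 73.68526567519254 fix yaw 35.1433206613258
orange n 90
[556.2  10.3  80. ]
((555.1199340820312, 10.779318809509277), (13.853809356689453, 42.42314147949219), 89.39071655273438)
(322, 206) [513.5 270.2  41.3]
(463, 228) [469.3 -67.9  37.1]
(434, 186) [562.   10.9  80.9]
(394, 100) [722.9 120.9 198.5]
(418, 200) [534.3  39.   35.7]
```

```bash
python3 - <<'E'
from h import *
im=cv2.imread("pics/top0.png")
a=cv2.resize(im[160:262,396:500],None,fx=5.5,fy=5.5,interpolation=cv2.INTER_CUBIC); cv2.imwrite("pics/fx.png",a)
for v in (212,220,228,236,244): print([tuple(int(t) for t in im[v,u]) for u in range(455,495,4)])
E
```

```text
[(141, 138, 141), (142, 141, 142), (142, 140, 140), (139, 137, 140), (139, 137, 141), (139, 137, 140), (140, 136, 139), (133, 130, 132), (80, 101, 122), (77, 97, 118)]
[(142, 142, 143), (142, 139, 142), (187, 186, 194), (178, 174, 183), (172, 171, 179), (175, 173, 178), (175, 172, 181), (138, 137, 139), (137, 137, 136), (135, 135, 137)]
[(141, 138, 141), (123, 120, 127), (178, 174, 183), (183, 180, 186), (116, 114, 123), (177, 174, 181), (171, 169, 176), (172, 167, 174), (137, 136, 139), (138, 139, 139)]
[(139, 138, 139), (143, 142, 141), (166, 162, 169), (184, 181, 189), (176, 172, 180), (178, 175, 183), (178, 174, 182), (134, 133, 134), (135, 133, 133), (84, 106, 127)]
[(115, 113, 118), (145, 143, 145), (141, 142, 144), (142, 139, 142), (139, 139, 140), (143, 143, 144), (139, 139, 140), (75, 96, 118), (82, 103, 125), (75, 92, 111)]
```

View pics/fx.png

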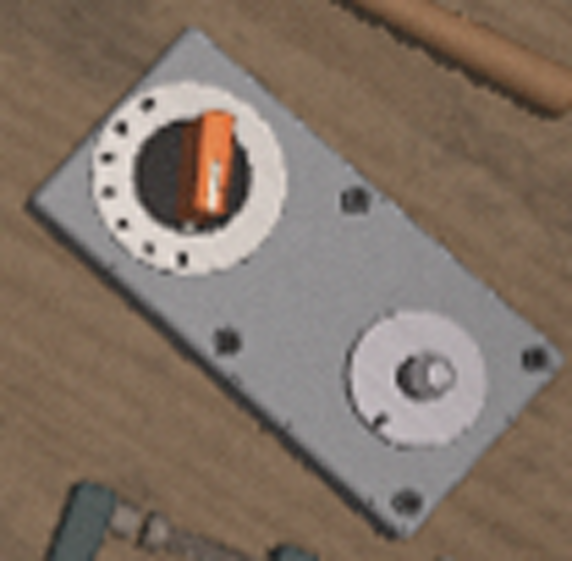

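Enlarged fixture: pointer (white line) at the home dot, seven dots running clockwise. The disc has a dark arbor with a light tip.

```bash
python3 - <<'E'
from h import *
from scipy.optimize import least_squares
def circ(P):
    f=least_squares(lambda q:np.hypot(P[:,0]-q[0],P[:,1]-q[1])-q[2],[*P[:,:2].mean(0),20],loss='soft_l1'); return f.x.round(1),np.sqrt(np.mean(f.fun**2)).round(2)
im=cv2.imread("pics/top0.png"); s=4
g=cv2.resize(cv2.cvtColor(im,cv2.COLOR_BGR2GRAY)[160:262,396:500],None,fx=s,fy=s,interpolation=cv2.INTER_LINEAR)
up=lambda q:(np.float64(q)+.5)/s-.5+[396,160]
m=np.uint8(g>157)*255
cs=sorted(cv2.findContours(m,cv2.RETR_EXTERNAL,cv2.CHAIN_APPROX_NONE)[0],key=cv2.contourArea)[-2:]
C=[]
for c,z in zip(cs,(38,33)):
    q=up(cv2.convexHull(c)[:,0]); r=circ(onz("top",q,z)); print(z,r); C.append(r[0][:2])
A,Kn=C; v=Kn-A; print("dist",np.hypot(*v),"fix y dir deg",np.degrees(np.arctan2(v[1],v[0])), "yaw",np.degrees(np.arctan2(v[1],v[0]))-90)
# plate edges
h=cv2.cvtColor(im,cv2.COLOR_BGR2HSV); m=cv2.inRange(h,(0,0,100),(180,45,255)); m[:,:398]=0;m[:160]=0;m[265:]=0;m[:,505:]=0
m=cv2.morphologyEx(m,cv2.MORPH_OPEN,np.ones((3,3)))
c=max(cv2.findContours(m,cv2.RETR_EXTERNAL,cv2.CHAIN_APPROX_NONE)[0],key=cv2.contourArea)
print(cv2.minAreaRect(np.float32(onz("top",c[:,0],30)[:,:2])))
# orange bar top: brighter orange
b=cv2.resize(im[160:262,396:500],None,fx=s,fy=s,interpolation=cv2.INTER_LINEAR); hh=cv2.cvtColor(b,cv2.COLOR_BGR2HSV)
for vmin in(140,180,200):
    m=cv2.inRange(hh,(0,80,vmin),(20,255,255)); c=max(cv2.findContours(m,cv2.RETR_EXTERNAL,cv2.CHAIN_APPROX_NONE)[0],key=cv2.contourArea)
    print(vmin,cv2.minAreaRect(np.float32(onz("top",up(c[:,0]),80)[:,:2])))
print("rays to tip of arbor light spot", onz("top",[up(np.array([437,375])*s/5.5)],64))
# side view disc/arbor
print("side proj sleeve",proj("side",[[498.9,269.7,39],[Kn[0],Kn[1],80],[A[0],A[1],64],[A[0],A[1],38]]).round(1))
E
```

```text
38 (array([469.1, -88.3,  29. ]), np.float64(0.39))
33 (array([555.5,   9.1,  43.5]), np.float64(0.37))
dist 130.19877111555238 fix y dir deg 48.424933182497995 yaw -41.575066817502005
((512.4380493164062, -39.095794677734375), (219.34103393554688, 108.73307800292969), 48.36381530761719)
140 ((610.0357666015625, -104.22930908203125), (86.9378433227539, 10.83987808227539), 63.458587646484375)
180 ((556.2232055664062, 8.983720779418945), (12.575257301330566, 42.52431869506836), 84.04428100585938)
200 ((556.2054443359375, 9.228836059570312), (10.646471977233887, 40.8546257019043), 84.04340362548828)
rays to tip of arbor light spot [[468.65166228 -87.65625703  64.        ]]
side proj sleeve [[345.5 222.6]
 [357.2 139.9]
 [394.1 131.5]
 [392.8 138.2]]
```

```bash
cat >> h.py <<'E'
def plan(t,yaw=None,maxmm=40):
    "shift in tool axes (cm) from the measured pose to world t, after turning to yaw"
    from scipy.spatial.transform import Rotation as Ro
    s=manip.read_state(); R=Ro.from_euler('xyz',s['eef_rot']); d=np.array(t)-s['eef_pos']
    y0=s['eef_rot'][2]; turn=0 if yaw is None else -((yaw-y0+np.pi)%(2*np.pi)-np.pi)
    print('pos',s['eef_pos'].round(1),'rot',s['eef_rot'].round(4),'gap',round(s['finger_gap'],1),'F',s['wrist_force'].round(1),'clk',round(s['clock'],2))
    print('turn',round(turn,3),'shift before turn cm',(R.inv().apply(d)/10).round(2),'after turn',((R*Ro.from_euler('z',turn)).inv().apply(d)/10).round(2),'|d|',np.linalg.norm(d).round(1))
E
python3 - <<'E'
from h import *
d=np.load("pics/top0d.npy"); cal=manip.calibration("top")
v,u=np.mgrid[0:400:1,0:640:1]; uv=np.c_[u.ravel(),v.ravel()]; o,r=ray("top",uv); P=o+r*d.ravel()[:,None]; ok=d.ravel()>0
P=P[ok]
sel=(P[:,2]>70)&(P[:,0]>250)&(P[:,0]<800)&(P[:,1]<60)&(P[:,1]>-400)
Q=P[sel]
for x in range(300,700,40):
    w=Q[(abs(Q[:,0]-x)<20)&(Q[:,1]<-100)]
    if len(w): i=w[:,1].argmax(); print(x,len(w),w[i].round(),'zmax',w[:,2].max().round())
# nearest tall points to arbor
dd=np.hypot(Q[:,0]-469,Q[:,1]+88); i=np.argsort(dd)[:1]; print(Q[i],dd[i]); 
m=(dd>40)&(np.hypot(Q[:,0]-555,Q[:,1]-9)>30)&(Q[:,1]<-88); j=np.where(m)[0]; j=j[np.argsort(dd[j])[:300:30]]; print(np.c_[Q[j],dd[j]].round())
c=(P[:,2]>30)&(abs(P[:,0]-715)<70)&(abs(P[:,1]-120)<60)&(P[:,2]<205); print('can',P[c].min(0),P[c].max(0),P[c&(P[:,2]>185)].mean(0))
plan([499,269.7,150],1.69)
E
```

```text
300 826 [ 281. -127.  108.] zmax 233.0
340 816 [ 320. -150.  114.] zmax 233.0
380 899 [ 361. -172.   75.] zmax 234.0
420 1702 [ 401. -195.  143.] zmax 239.0
460 1944 [ 440. -219.  101.] zmax 242.0
500 1277 [ 480. -242.  172.] zmax 365.0
540 511 [ 520. -263.  294.] zmax 351.0
580 2550 [ 600. -209.  343.] zmax 415.0
620 4548 [ 639. -140.  341.] zmax 499.0
660 6845 [ 673. -100.  422.] zmax 593.0
[[532.97574118   6.56404329  71.19152185]] [114.17203573]
[[ 401. -195.  143.  127.]
 [ 412. -203.  223.  128.]
 [ 405. -199.  112.  129.]
 [ 397. -195.   72.  129.]
 [ 402. -198.   71.  129.]
 [ 402. -199.   85.  129.]
 [ 411. -204.  147.  129.]
 [ 391. -192.  108.  129.]
 [ 416. -206.  184.  130.]
 [ 403. -199.  134.  130.]]
can [691.39342492  88.71428648  30.07793518] [753.90457674 179.87625848 200.39945458] [722.73826806 121.23621726 195.11305124]
pos [193.6 514.6 204.9] rot [-3.1416e+00  1.0000e-03  1.2110e+00] gap 94.0 F [-0.6  0.5 -0.1] clk 0.1
turn -0.479 shift before turn cm [-12.16  37.21   5.51] after turn [-27.94  27.42   5.51] |d| 395.3
```

Emit:
arm_command --steps '[[1,[-1.0,3.2,0],-0.12],[1,[-1.4,3.0,0],-0.12],[1,[-1.8,2.9,0],-0.12],[1,[-2.1,2.7,0],-0.12],[1,[-2.4,2.4,0],0]]' --force 20

```text
clock: 0.52
eef_pos: [326.7, 409.2, 205.2]
eef_rot: [-3.141, 0.0, 1.697]
wrist_force: [0.8, 0.9, -0.4]
finger_gap: 93.9
```

```bash
python3 -c "
from h import *
plan([499,269.7,100],1.69)"
```

```text
pos [326.7 409.2 205.2] rot [-3.1413e+00  3.0000e-04  1.6974e+00] gap 93.9 F [ 0.8  0.9 -0.4] clk 0.52
turn 0.007 shift before turn cm [-16.01  15.33  10.52] after turn [-15.89  15.45  10.52] |d| 245.4
```

Emit:
arm_command --steps '[[1,[-2.6,2.5,0.8],0],[1,[-2.6,2.5,0.8],0],[1,[-2.6,2.5,0.8],0],[1,[-2.6,2.5,0.8],0],[1,[-2.6,2.5,0.8],0]]'

```text
clock: 0.93
eef_pos: [466.3, 294.6, 164.9]
eef_rot: [-3.141, 0.0, 1.689]
wrist_force: [1.0, 0.6, -1.0]
finger_gap: 94.0
```

Emit:
arm_command --steps '[[1,[-2.0,2.0,2.0],0],[1,[-1.0,1.0,2.0],0],[1,[0,0,1.0],0],[1,[0,0,0],0]]'

```text
clock: 1.27
eef_pos: [497.6, 269.0, 112.8]
eef_rot: [-3.137, 0.001, 1.688]
wrist_force: [0.1, -0.4, 0.1]
finger_gap: 94.1
```

```bash
python3 -c "
from h import *
plan([499,269.7,60],1.69)
snap('top','t1',(250,120,450,270),4);snap('side','s1',(200,80,440,260),3.3)"
```

```text
pos [497.6 269.  112.8] rot [-3.1372e+00  1.3000e-03  1.6879e+00] gap 94.1 F [ 0.1 -0.4  0.1] clk 1.27
turn -0.002 shift before turn cm [0.06 0.17 5.28] after turn [0.06 0.17 5.28] |d| 52.9
```

View pics/t1.png

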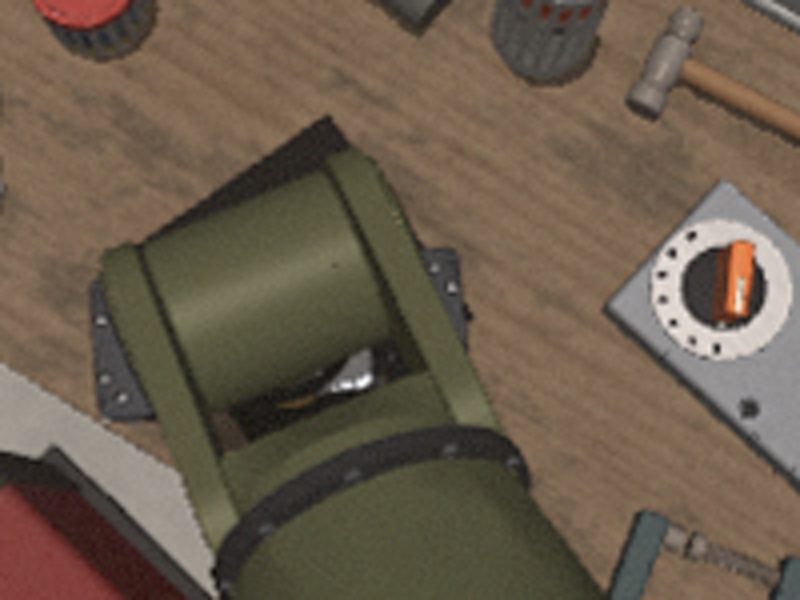

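View pics/s1.png

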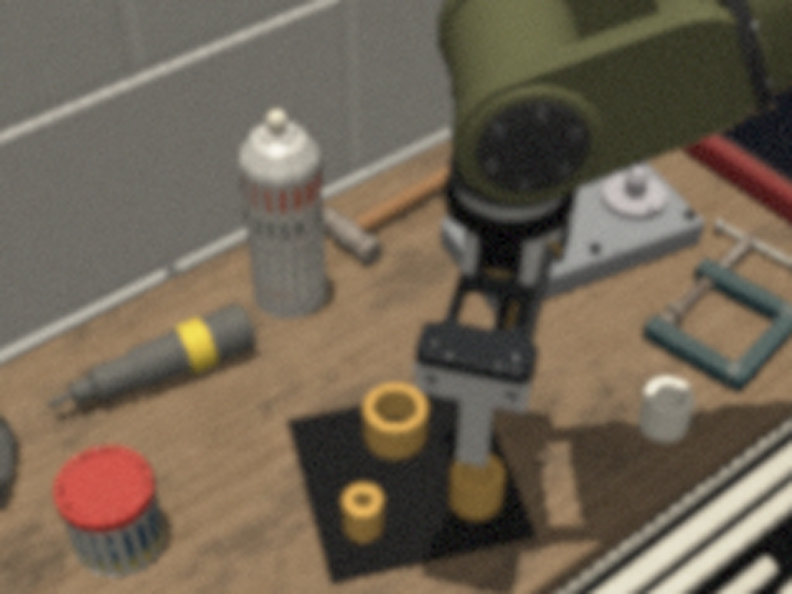

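Side view: gripper above the middle sleeve at (345,222), jaws clear of the other two. Descending.

Emit:
arm_command --steps '[[1,[0.05,0.15,2.5],0],[1,[0,0,2.5],0],[1,[0,0,2.5],0],[1,[0,0,1.5],0],[1,[0,0,0.6],0]]'

```text
clock: 1.78
eef_pos: [498.9, 271.3, 18.6]
eef_rot: [-3.14, 0.0, 1.691]
wrist_force: [0.4, -0.2, 0.2]
finger_gap: 93.9
```

Emit:
arm_command --steps '[[1,[0,0,0],0],[1,[0,0,0],0]]'

```text
clock: 1.95
eef_pos: [500.4, 271.3, 20.9]
eef_rot: [3.14, -0.001, 1.69]
wrist_force: [0.3, -0.1, -0.0]
finger_gap: 93.9
```

```bash
python3 -c "
from h import *
plan([499,269.7,9],1.69)
snap('side','s2',(270,160,390,260),6)"
```

```text
pos [500.4 271.3  20.9] rot [ 3.1399e+00 -6.0000e-04  1.6900e+00] gap 93.9 F [ 0.3 -0.1 -0. ] clk 1.95
turn -0.0 shift before turn cm [-0.15 -0.16  1.19] after turn [-0.15 -0.16  1.19] |d| 12.1
```

View pics/s2.png

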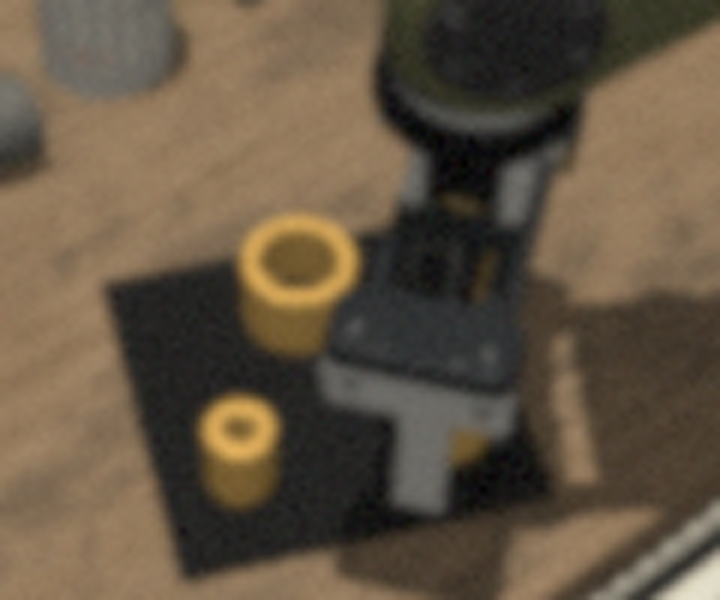

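Emit:
arm_command --steps '[[1,[-0.1,-0.15,0.6],0],[1,[0,0,0.5],0],[1,[0,0,0],0],[1,[0,0,0],0]]'

```text
clock: 2.33
eef_pos: [498.6, 269.2, 8.3]
eef_rot: [-3.141, 0.0, 1.689]
wrist_force: [-0.2, 0.8, -0.6]
finger_gap: 94.0
```

Emit:
arm_command --steps '[[0.3,[0,0,0],0],[0.3,[0,0,0],0],[0.3,[0,0,0],0],[0.3,[0,0,0],0],[0.3,[0,0,0],0]]' --force 20

```text
clock: 2.75
eef_pos: [498.7, 269.4, 8.5]
eef_rot: [3.142, -0.0, 1.689]
wrist_force: [0.6, 0.5, 0.6]
finger_gap: 64.0
```

Emit:
arm_command --steps '[[0.3,[0,0,0],0],[0.3,[0,0,0],0],[0.3,[0,0,0],0],[0.3,[0,0,0],0],[0.3,[0,0,0],0]]'

```text
clock: 3.17
eef_pos: [498.7, 269.3, 8.5]
eef_rot: [-3.142, 0.0, 1.689]
wrist_force: [0.1, -0.1, 0.4]
finger_gap: 39.7
```

Emit:
arm_command --steps '[[0.3,[0,0,0],0],[0.3,[0,0,0],0],[0.3,[0,0,0],0]]'

```text
clock: 3.42
eef_pos: [498.7, 269.3, 8.4]
eef_rot: [-3.142, -0.0, 1.689]
wrist_force: [0.0, -0.3, -0.4]
finger_gap: 39.4
```

Emit:
arm_command --steps '[[0.3,[0,0,-0.5],0],[0.3,[0,0,-1.5],0],[0.3,[0,0,-2.5],0],[0.3,[0,0,-2.5],0],[0.3,[0,0,-2.5],0]]'

```text
clock: 3.83
eef_pos: [498.4, 269.2, 104.8]
eef_rot: [-3.141, 0.0, 1.689]
wrist_force: [-0.2, -0.2, -0.3]
finger_gap: 39.4
```

```bash
python3 -c "
from h import *
plan([469.1,-88.3,130],1.69)
snap('side','s3',(230,80,430,260),3.7)"
```

```text
pos [498.4 269.2 104.8] rot [-3.1413e+00  1.0000e-04  1.6892e+00] gap 39.4 F [-0.2 -0.2 -0.3] clk 3.83
turn -0.001 shift before turn cm [-35.16  -7.14  -2.52] after turn [-35.15  -7.17  -2.52] |d| 359.6
```

View pics/s3.png

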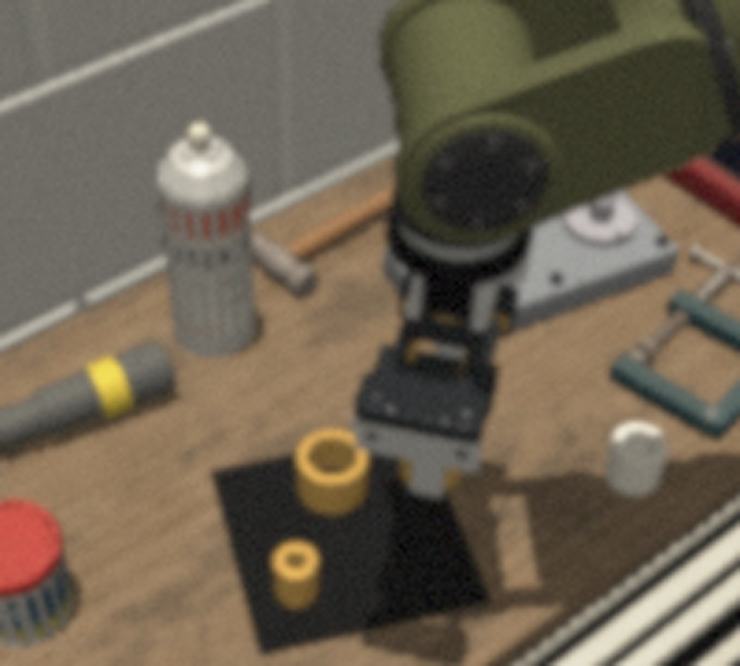

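Emit:
arm_command --steps '[[0.3,[-2.0,-0.4,-1.0],0],[0.3,[-3.6,-0.7,-1.0],0],[0.3,[-3.6,-0.7,-0.5],0],[0.3,[-3.6,-0.7,0],0],[0.3,[-3.6,-0.7,0],0]]'

```text
clock: 4.3
eef_pos: [485.9, 101.3, 129.0]
eef_rot: [3.141, 0.0, 1.69]
wrist_force: [0.2, 1.0, -0.6]
finger_gap: 39.8
```

Emit:
arm_command --steps '[[0.3,[-3.6,-0.7,0],0],[0.3,[-3.6,-0.7,0],0],[0.3,[-3.6,-0.7,0],0],[0.3,[-3.0,-0.6,0],0],[0.3,[-2.0,-0.4,0],0]]'

```text
clock: 4.72
eef_pos: [473.7, -60.4, 128.8]
eef_rot: [3.141, 0.0, 1.688]
wrist_force: [-0.2, 0.9, -1.3]
finger_gap: 39.7
```

Emit:
arm_command --steps '[[0.3,[0,0,0],0],[0.3,[0,0,0],0],[0.3,[0,0,0],0]]'

```text
clock: 4.97
eef_pos: [474.2, -57.4, 128.5]
eef_rot: [3.141, -0.0, 1.689]
wrist_force: [-0.0, 0.1, -0.8]
finger_gap: 39.6
```

```bash
python3 -c "
from h import *
plan([469.1,-88.3,90],1.69)"
```

```text
pos [474.2 -57.4 128.5] rot [ 3.1415e+00 -1.0000e-04  1.6892e+00] gap 39.6 F [-0.   0.1 -0.8] clk 4.97
turn -0.001 shift before turn cm [-3.01 -0.87  3.85] after turn [-3.01 -0.87  3.85] |d| 49.7
```

Emit:
arm_command --steps '[[0.3,[-1.5,-0.4,0.5],0],[0.3,[-1.5,-0.5,1.5],0],[0.3,[0,0,1.5],0],[0.3,[0,0,0.5],0],[0.3,[0,0,0],0]]'

```text
clock: 5.38
eef_pos: [468.3, -87.7, 87.5]
eef_rot: [-3.14, -0.001, 1.69]
wrist_force: [0.5, -0.2, -0.8]
finger_gap: 39.7
```

Emit:
arm_command --steps '[[0.3,[0,0,0],0],[0.3,[0,0,0],0]]'

```text
clock: 5.55
eef_pos: [469.3, -88.2, 89.2]
eef_rot: [3.141, 0.0, 1.69]
wrist_force: [0.9, 0.7, -0.3]
finger_gap: 39.5
```

```bash
python3 -c "
from h import *
plan([469.1,-88.3,78],1.69)
snap('side','s4',(330,60,470,180),5.5);snap('top','t4',(400,160,520,260),6)"
```

```text
pos [469.3 -88.2  89.2] rot [3.1406e+00 4.0000e-04 1.6902e+00] gap 39.5 F [ 0.9  0.7 -0.3] clk 5.55
turn 0.0 shift before turn cm [-0.01 -0.02  1.12] after turn [-0.01 -0.02  1.12] |d| 11.2
```

View pics/s4.png

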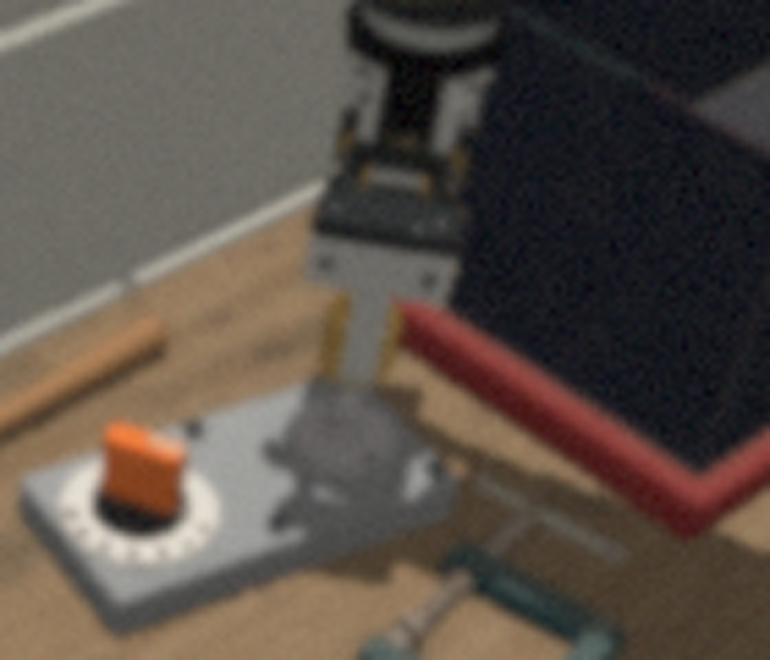

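View pics/t4.png

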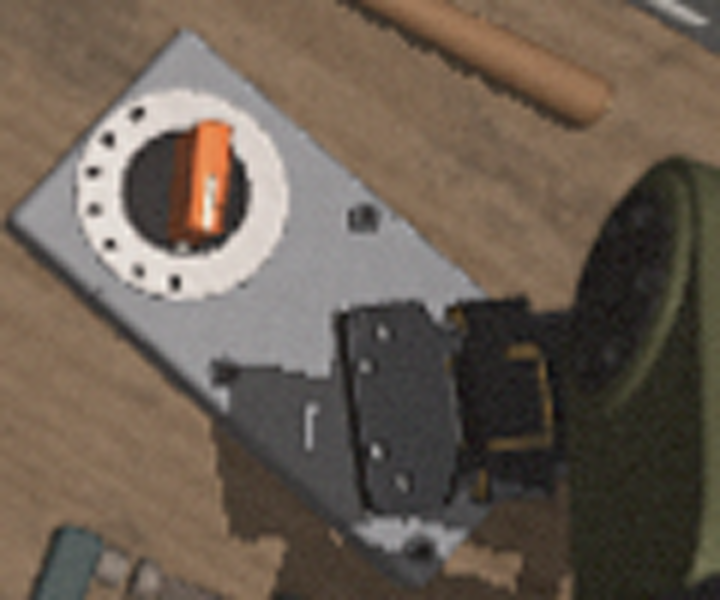

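```bash
python3 - <<'E'
from h import *
im=cv2.imread("pics/s4_full.png"); h=cv2.cvtColor(im,cv2.COLOR_BGR2HSV)
m=cv2.inRange(h,(14,110,60),(34,255,255)); 
for v in range(112,132,2):
    u=np.where(m[v,375:420])[0]+375
    if len(u): 
        e=proj("side",[[469.3,-88.2,z] for z in (84,94,105,120)])
        print(v,u.min(),u.max(),(u.min()+u.max())/2)
print(e.round(1))
print(proj("side",[[469.1,-88.3,z] for z in (38,56,64)]).round(1))
E
```

```text
114 391 392 391.5
116 389 392 390.5
118 389 402 395.5
120 389 402 395.5
122 388 401 394.5
124 388 401 394.5
126 388 401 394.5
128 399 399 399.0
[[395.1 126.2]
 [395.6 123.5]
 [396.2 120.4]
 [397.  116.2]]
[[392.8 138.2]
 [393.7 133.6]
 [394.1 131.5]]
```

Side view: the sleeve is within about half a pixel (1 mm) of the arbor axis. Descending, watching the force.

Emit:
arm_command --steps '[[0.3,[0,0,1.2],0],[0.3,[0,0,0.8],0],[0.3,[0,0,0.5],0],[0.3,[0,0,0.3],0],[0.3,[0,0,0],0]]'

```text
clock: 6.07
eef_pos: [468.5, -88.6, 60.0]
eef_rot: [-3.141, -0.0, 1.689]
wrist_force: [0.2, -0.1, -0.1]
finger_gap: 39.4
```

Emit:
arm_command --steps '[[0.3,[0,0,0.3],0],[0.3,[0,0,0.3],0],[0.3,[0,0,0.3],0],[0.3,[0,0,0],0],[0.3,[0,0,0],0]]'

```text
clock: 6.48
eef_pos: [468.7, -88.7, 51.4]
eef_rot: [-3.141, -0.0, 1.689]
wrist_force: [-0.3, 0.3, -0.3]
finger_gap: 39.8
```

```bash
python3 -c "
from h import *
plan([469.1,-88.3,44],1.69)"
```

```text
pos [468.7 -88.7  51.4] rot [-3.1414e+00 -1.0000e-04  1.6891e+00] gap 39.8 F [-0.3  0.3 -0.3] clk 6.48
turn -0.001 shift before turn cm [0.03 0.05 0.73] after turn [0.03 0.05 0.73] |d| 7.4
```

Emit:
arm_command --steps '[[0.3,[0,0,0.2],0],[0.3,[0,0,0.2],0],[0.3,[0,0,0.2],0],[0.3,[0,0,0],0],[0.3,[0,0,0],0]]'

```text
clock: 6.9
eef_pos: [468.7, -88.7, 45.3]
eef_rot: [-3.141, -0.0, 1.689]
wrist_force: [-0.9, -0.6, -0.8]
finger_gap: 39.9
```

Emit:
arm_command --steps '[[0.3,[0,0,0.1],0],[0.3,[0,0,0.1],0],[0.3,[0,0,0],0],[0.3,[0,0,0],0]]'

```text
clock: 7.23
eef_pos: [468.7, -88.7, 43.4]
eef_rot: [-3.142, -0.0, 1.689]
wrist_force: [-0.7, 0.2, -0.6]
finger_gap: 39.4
```

Emit:
arm_command --steps '[[0.3,[0,0,0.07],0],[0.3,[0,0,0.07],0],[0.3,[0,0,0],0]]'

```text
clock: 7.48
eef_pos: [468.9, -88.7, 43.3]
eef_rot: [3.141, 0.0, 1.689]
wrist_force: [-9.0, 1.4, 18.9]
finger_gap: 39.6
```

Contact at the expected seat height (43.3, 43.5 predicted). Releasing.

Emit:
arm_command --steps '[[0.3,[0,0,-0.1],0],[0.6,[0,0,0],0],[0.6,[0,0,0],0],[0.6,[0,0,0],0],[0.6,[0,0,0],0]]'

```text
clock: 7.9
eef_pos: [468.7, -88.7, 42.9]
eef_rot: [-3.141, -0.0, 1.689]
wrist_force: [0.2, -0.1, -0.9]
finger_gap: 56.5
```

Emit:
arm_command --steps '[[0.6,[0,0,0],0],[0.6,[0,0,0],0],[0.6,[0,0,0],0]]'

```text
clock: 8.15
eef_pos: [468.7, -88.7, 43.0]
eef_rot: [-3.142, -0.0, 1.689]
wrist_force: [-0.0, -0.1, -0.0]
finger_gap: 56.3
```

Emit:
arm_command --steps '[[0.6,[0,0,-0.5],0],[0.6,[0,0,-1.0],0],[0.6,[0,0,-2.0],0],[0.6,[0,0,-3.0],0],[0.6,[0,0,-3.0],0]]'

```text
clock: 8.57
eef_pos: [468.4, -88.6, 139.8]
eef_rot: [-3.141, -0.0, 1.689]
wrist_force: [0.5, -0.6, 0.7]
finger_gap: 56.3
```

```bash
python3 -c "
from h import *
plan([555.8,9.1,140],1.467)
snap('side','s5',(330,60,470,180),5.5)"
```

```text
pos [468.4 -88.6 139.8] rot [-3.1410e+00 -2.0000e-04  1.6892e+00] gap 56.3 F [ 0.5 -0.6  0.7] clk 8.57
turn 0.222 shift before turn cm [ 8.67  9.84 -0.02] after turn [10.62  7.68 -0.02] |d| 131.1
```

View pics/s5.png

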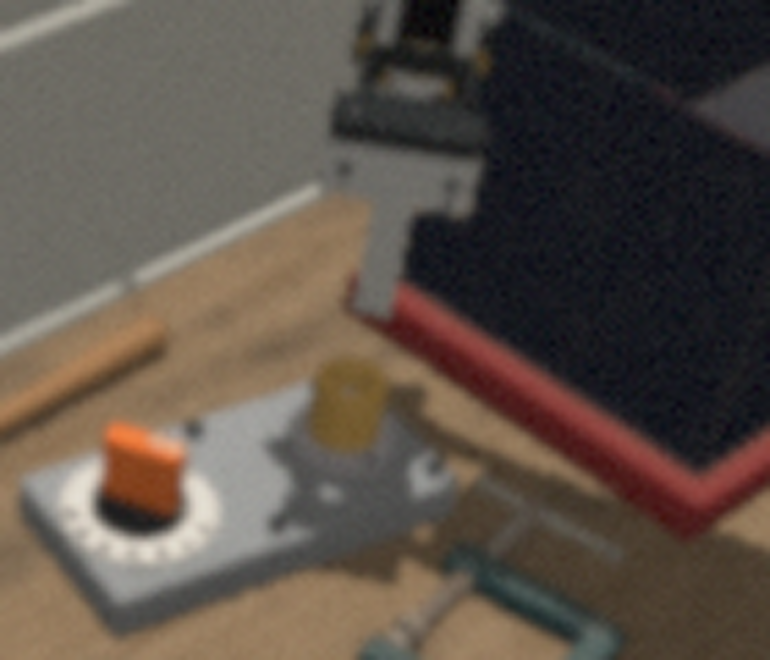

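Side view: the sleeve stands upright and seated on the disc around the arbor at about (393,134). On to the knob.

Emit:
arm_command --steps '[[0.5,[0,0,0],0.11],[0.5,[0,0,0],0.11],[0.5,[3.5,2.5,0],0],[0.5,[3.5,2.6,0],0],[0.5,[3.3,2.5,0],0]]'

```text
clock: 9.03
eef_pos: [553.7, 4.7, 139.3]
eef_rot: [3.14, -0.0, 1.468]
wrist_force: [0.1, -2.1, 0.8]
finger_gap: 46.9
```

Emit:
arm_command --steps '[[0.5,[0,0,0],0],[0.5,[0,0,0],0]]'

```text
clock: 9.2
eef_pos: [553.1, 4.9, 138.2]
eef_rot: [-3.142, 0.0, 1.472]
wrist_force: [-0.7, -1.1, 0.2]
finger_gap: 46.7
```

```bash
python3 -c "
from h import *
plan([555.8,9.1,100],1.467)"
```

```text
pos [553.1   4.9 138.2] rot [-3.1415  0.      1.4717] gap 46.7 F [-0.7 -1.1  0.2] clk 9.2
turn 0.005 shift before turn cm [0.44 0.23 3.82] after turn [0.45 0.23 3.82] |d| 38.5
```

Emit:
arm_command --steps '[[0.5,[0.45,0.23,1.0],0.005],[0.5,[0,0,2.0],0],[0.5,[0,0,0.8],0],[0.5,[0,0,0],0],[0.5,[0,0,0],0]]'

```text
clock: 9.62
eef_pos: [555.0, 7.3, 100.1]
eef_rot: [-3.141, 0.0, 1.463]
wrist_force: [-0.6, -0.3, 0.0]
finger_gap: 46.9
```

```bash
python3 -c "
from h import *
plan([555.8,9.1,47],1.467)
snap('side','s6',(300,60,440,180),5.5);snap('top','t6',(380,140,500,240),6)"
```

```text
pos [555.    7.3 100.1] rot [-3.1409  0.      1.4632] gap 46.9 F [-0.6 -0.3  0. ] clk 9.62
turn -0.004 shift before turn cm [0.19 0.06 5.31] after turn [0.19 0.06 5.31] |d| 53.2
```

View pics/s6.png

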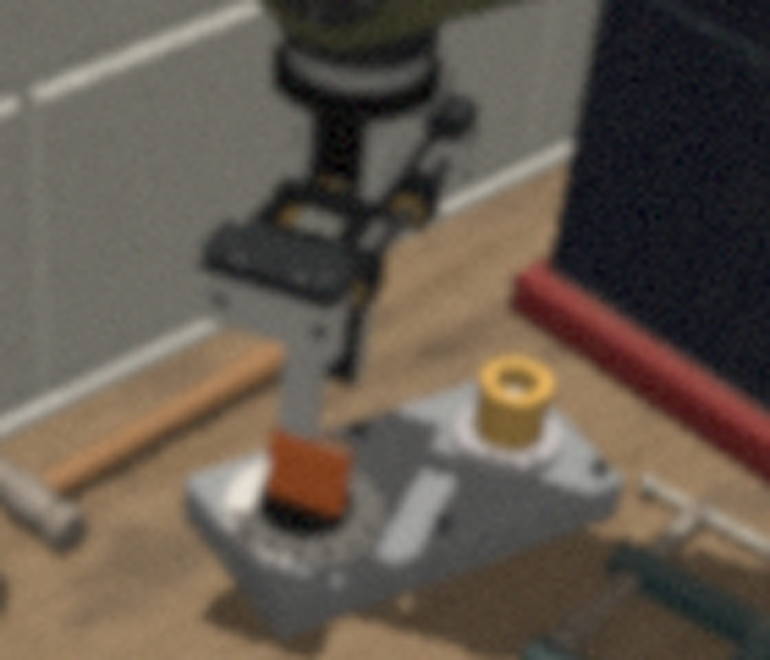

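View pics/t6.png

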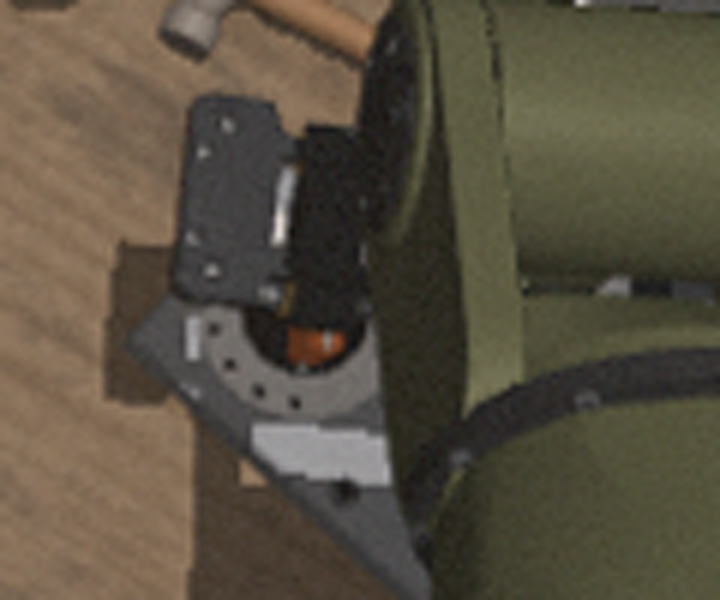

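The views show the sleeve seated with the arbor tip visible in its bore at about (394,129). The jaws straddle the bar. Descending.

Emit:
arm_command --steps '[[0.5,[0.2,0.06,1.5],-0.004],[0.5,[0,0,2.0],0],[0.5,[0,0,1.2],0],[0.5,[0,0,0.6],0],[0.5,[0,0,0],0]]'

```text
clock: 10.13
eef_pos: [555.7, 9.7, 46.3]
eef_rot: [-3.14, 0.0, 1.468]
wrist_force: [0.1, -0.2, 0.4]
finger_gap: 46.9
```

Emit:
arm_command --steps '[[0.5,[0,0,0],0],[0.5,[0,0,0],0]]'

```text
clock: 10.3
eef_pos: [556.7, 9.7, 48.1]
eef_rot: [3.14, -0.0, 1.468]
wrist_force: [-0.1, -0.7, -0.0]
finger_gap: 47.2
```

```bash
python3 -c "
from h import *
plan([555.8,9.1,47],1.467)"
```

```text
pos [556.7   9.7  48.1] rot [ 3.1402e+00 -1.0000e-04  1.4681e+00] gap 47.2 F [-0.1 -0.7 -0. ] clk 10.3
turn 0.001 shift before turn cm [-0.07 -0.08  0.11] after turn [-0.07 -0.08  0.11] |d| 1.5
```

Emit:
arm_command --steps '[[0,[-0.07,-0.08,0.1],0],[0,[0,0,0],0],[0,[0,0,0],0],[0,[0,0,0],0],[0,[0,0,0],0]]' --force 30

```text
clock: 10.72
eef_pos: [555.4, 9.2, 46.2]
eef_rot: [3.141, -0.0, 1.468]
wrist_force: [0.2, -0.0, -0.0]
finger_gap: 17.3
```

Emit:
arm_command --steps '[[0,[0,0,0],0],[0,[0,0,0],0],[0,[0,0,0],0]]'

```text
clock: 10.97
eef_pos: [555.4, 9.5, 46.2]
eef_rot: [3.141, -0.0, 1.468]
wrist_force: [0.1, 4.8, 1.2]
finger_gap: 13.9
```

```bash
python3 -c "
from h import *
plan([555.8,9.1,47],1.467-0.419);print(manip.read_state()['moment'])"
```

```text
pos [555.4   9.5  46.2] rot [ 3.1414e+00 -5.0000e-04  1.4683e+00] gap 13.9 F [0.1 4.8 1.2] clk 10.97
turn 0.42 shift before turn cm [-0.04  0.05 -0.08] after turn [-0.02  0.06 -0.08] |d| 1.0
[0.85321492 0.04203498 0.03959317]
```

Emit:
arm_command --steps '[[0,[0,0,0],0.08],[0,[0,0,0],0.09],[0,[0,0,0],0.09],[0,[0,0,0],0.09],[0,[0,0,0],0.07]]'

```text
clock: 11.38
eef_pos: [555.7, 10.5, 46.2]
eef_rot: [-3.142, -0.002, 1.044]
wrist_force: [3.7, 12.5, -0.1]
finger_gap: 13.8
```

Emit:
arm_command --steps '[[0,[0,0,0],0],[0,[0,0,0],0],[0,[0,0,0],0],[0,[0,0,0],0],[0,[0,0,0],0]]'

```text
clock: 11.8
eef_pos: [555.7, 10.5, 46.1]
eef_rot: [-3.142, -0.002, 1.048]
wrist_force: [3.4, 11.5, -0.2]
finger_gap: 13.6
```

```bash
python3 -c "
from h import *
plan([555.8,9.1,47],1.467-0.838);print(manip.read_state()['moment'])
snap('top','t7',(380,140,500,240),6)"
```

```text
pos [555.7  10.5  46.1] rot [-3.1416e+00 -2.1000e-03  1.0484e+00] gap 13.6 F [ 3.4 11.5 -0.2] clk 11.8
turn 0.419 shift before turn cm [-0.11  0.08 -0.09] after turn [-0.07  0.12 -0.09] |d| 1.6
[ 2.19903352 -0.5638845   0.03238064]
```

View pics/t7.png

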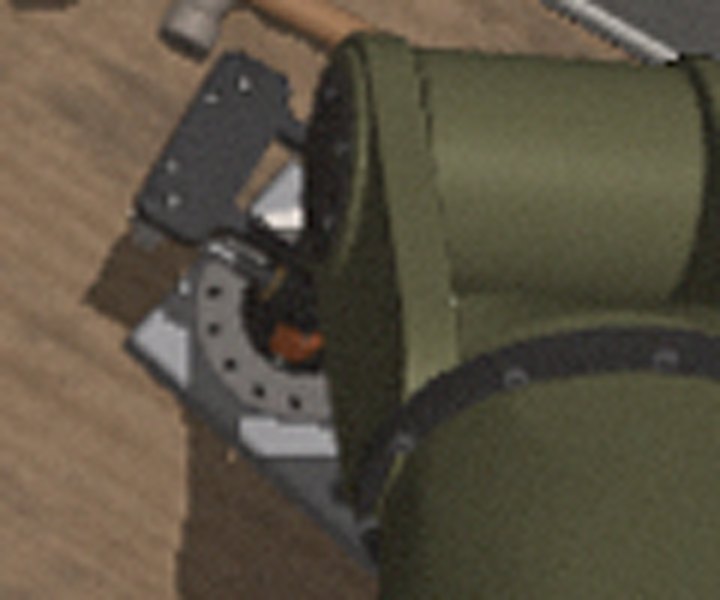

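Turned 0.42 to click 1: the top view shows the pointer end off the home dot by one step, and moment z is about 0. The side force of 12 N says the axis lies about 1 mm further along tool x. I'll relieve that, then click 2.

Emit:
arm_command --steps '[[0,[0.1,-0.03,0],0],[0,[0,0,0],0]]'

```text
clock: 12.02
eef_pos: [555.7, 10.5, 46.2]
eef_rot: [3.141, -0.0, 1.048]
wrist_force: [0.5, 5.2, 1.8]
finger_gap: 13.5
```

Emit:
arm_command --steps '[[0,[0,0,0],0.08],[0,[0,0,0],0.09],[0,[0,0,0],0.09],[0,[0,0,0],0.09],[0,[0,0,0],0.07]]'

```text
clock: 12.43
eef_pos: [556.4, 11.2, 46.2]
eef_rot: [3.142, -0.003, 0.623]
wrist_force: [8.1, 11.5, -3.1]
finger_gap: 13.7
```

Emit:
arm_command --steps '[[0,[0,0,0],0],[0,[0,0,0],0],[0,[0,0,0],0],[0,[0,0,0],0],[0,[0,0,0],0]]'

```text
clock: 12.85
eef_pos: [556.4, 11.2, 46.2]
eef_rot: [3.142, -0.003, 0.628]
wrist_force: [8.2, 11.8, -2.8]
finger_gap: 13.9
```

```bash
python3 -c "
from h import *
plan([555.8,9.1,47],1.467-1.257);print(manip.read_state()['moment'])"
```

```text
pos [556.4  11.2  46.2] rot [ 3.1415e+00 -2.8000e-03  6.2830e-01] gap 13.9 F [ 8.2 11.8 -2.8] clk 12.85
turn 0.418 shift before turn cm [-0.17  0.14 -0.08] after turn [-0.1   0.2  -0.08] |d| 2.4
[ 2.14150294e+00 -1.23285094e+00 -5.94401242e-04]
```

Emit:
arm_command --steps '[[0,[0.12,-0.04,0],0],[0,[0,0,0],0]]'

```text
clock: 13.02
eef_pos: [556.4, 11.4, 46.2]
eef_rot: [3.142, -0.0, 0.628]
wrist_force: [1.5, 4.3, 2.1]
finger_gap: 13.5
```

Emit:
arm_command --steps '[[0,[0,0,0],0.08],[0,[0,0,0],0.09],[0,[0,0,0],0.09],[0,[0,0,0],0.09],[0,[0,0,0],0.068]]'

```text
clock: 13.43
eef_pos: [557.4, 11.7, 46.2]
eef_rot: [-3.141, -0.003, 0.205]
wrist_force: [10.3, 8.7, -5.3]
finger_gap: 14.3
```

Emit:
arm_command --steps '[[0,[0,0,0],0],[0,[0,0,0],0],[0,[0,0,0],0],[0,[0,0,0],0],[0,[0,0,0],0]]'

```text
clock: 13.85
eef_pos: [557.3, 11.7, 46.2]
eef_rot: [-3.141, -0.003, 0.21]
wrist_force: [8.5, 6.8, -3.5]
finger_gap: 14.1
```

```bash
python3 -c "
from h import *
plan([555.8,9.1,47],1.467-1.257);print(manip.read_state()['moment'])
snap('top','t8',(380,140,500,240),6);snap('side','s8',(290,60,430,180),5.5)"
```

```text
pos [557.3  11.7  46.2] rot [-3.1413e+00 -3.0000e-03  2.1000e-01] gap 14.1 F [ 8.5  6.8 -3.5] clk 13.85
turn 0.0 shift before turn cm [-0.21  0.22 -0.08] after turn [-0.21  0.22 -0.08] |d| 3.1
[ 1.52597748 -1.63005298  0.00633026]
```

View pics/t8.png

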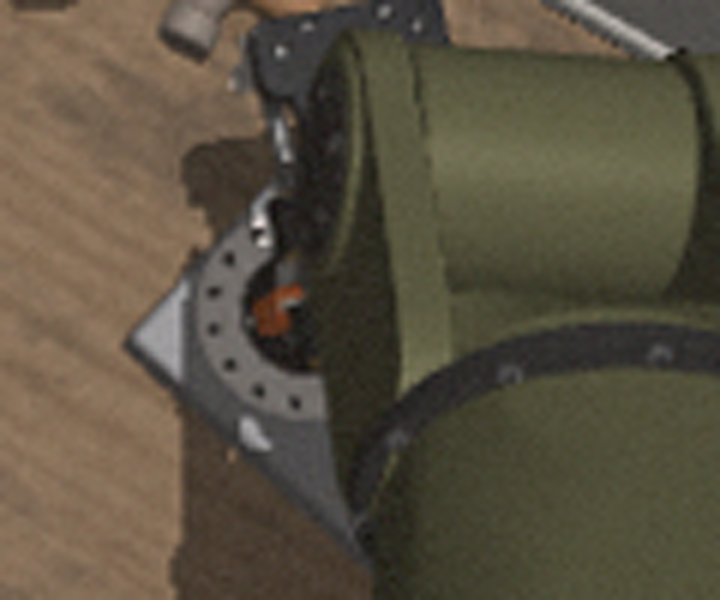

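View pics/s8.png

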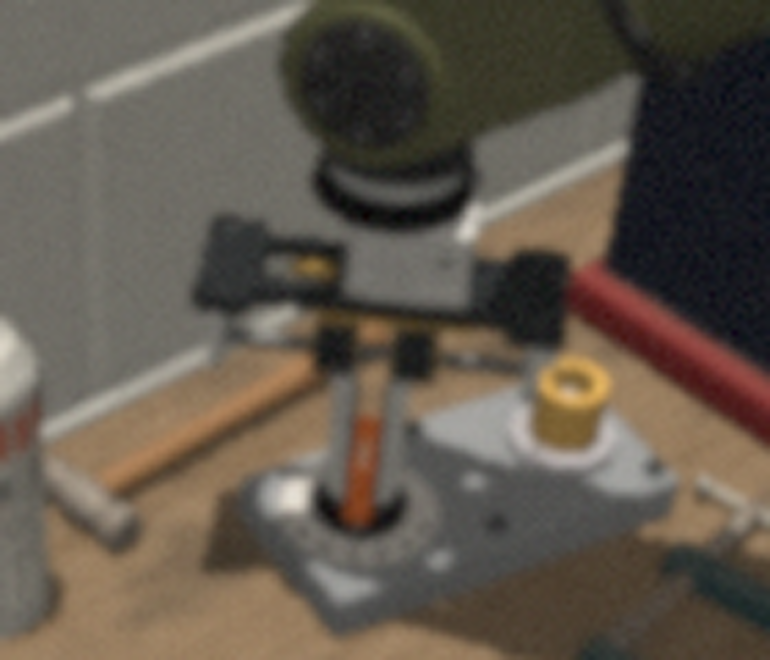

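Top crop: the bar and the skirt's white mark at (245,322) point to the fourth dot at (213,328), which is the third click. Side crop: bar pinched, sleeve seated. I'll relieve the side load, hold, and check the whole scene.

Emit:
arm_command --steps '[[0,[0.08,-0.04,0],0],[0,[0,0,0],0],[0,[0,0,0],0],[0,[0,0,0],0],[0,[0,0,0],0]]'

```text
clock: 14.37
eef_pos: [557.4, 11.8, 46.2]
eef_rot: [3.142, -0.001, 0.21]
wrist_force: [4.2, 4.4, -0.6]
finger_gap: 13.6
```

```bash
python3 - <<'E'
from h import *
plan([557,11.5,46],1.467-1.257);print(manip.read_state()['moment'])
snap('top','t9'); snap('side','s9')
for n,f in(("top","t9"),("side","s9")):
    h=cv2.cvtColor(cv2.imread(f"pics/{f}_full.png"),cv2.COLOR_BGR2HSV)
    m=cv2.inRange(h,(14,110,90),(32,255,255))
    for c in cv2.findContours(m,cv2.RETR_EXTERNAL,cv2.CHAIN_APPROX_NONE)[0]:
        if cv2.contourArea(c)<30: continue
        (x,y),r=cv2.minEnclosingCircle(np.float32(onz(n,c[:,0],39)[:,:2])); print(n,c[:,0].mean(0).round(),np.round([x,y,2*r],1))
# sleeve top rim in the side view, predicted if seated (z=74)
print(proj("side",[[468.9,-88.5,74],[468.9,-88.5,38]]).round(1))
# skirt mark angle
c=manip.read_state()
for k in([555.8,9.1],[557,11]):
    P=onz("top",[(np.array([245,322])+.5)/6-.5+[380,140]],40)[0]; print(np.degrees(np.arctan2(P[1]-k[1],P[0]-k[0])).round(1), P.round(1))
E
```

```text
pos [557.4  11.8  46.2] rot [ 3.1415e+00 -1.2000e-03  2.1000e-01] gap 13.6 F [ 4.2  4.4 -0.6] clk 14.37
turn 0.0 shift before turn cm [-0.04  0.02  0.02] after turn [-0.04  0.02  0.02] |d| 0.5
[ 0.76751812 -0.72430345 -0.00297186]
top [300. 183.] [569.  324.5  31.1]
top [338. 180.] [579.3 234.1  51.7]
top [344. 108.] [759.2 222.3  45.2]
side [ 13. 311.] [1099.2  759.9  115.7]
side [309. 234.] [568.3 334.8  51.6]
side [319. 206.] [578.7 245.4  76.6]
side [259. 184.] [757.1 230.9  63.1]
side [394. 132.] [ 477.  -116.5   82.2]
side [329. 136.] [652.2 -23.1 160.8]
[[394.7 128.8]
 [392.8 138.1]]
102.5 [550.3  33.9  40. ]
106.3 [550.3  33.9  40. ]
```

View pics/s9.png

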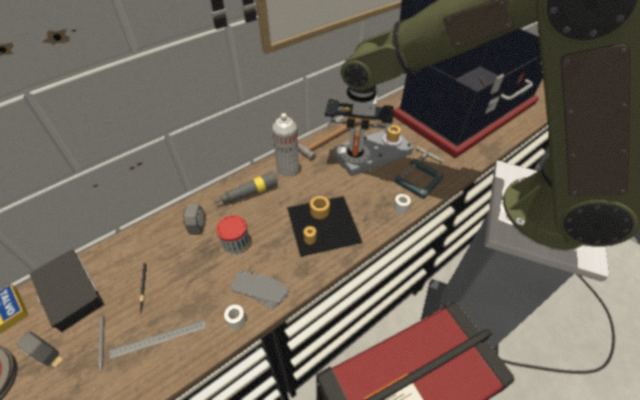

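View pics/t9.png

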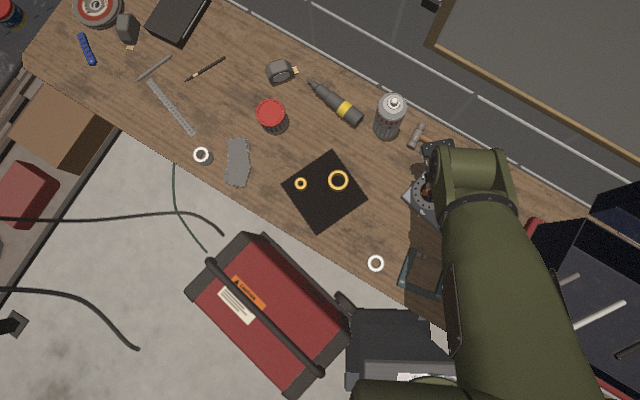

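The spray can is upright at (390,115). The other two sleeves and the look-alikes are unmoved, and the pointer measures 102.5° against 102° expected. Handing in.

```bash
python3 -c "
from cell import manip
print(manip.sign_off())"
```

```text
the job is handed in; nothing more can be done
None
```

I set the middle brass sleeve (measured about 40 mm outside) on the arbor and let go of it. I then turned the knob clockwise three clicks and handed the job in at about 14.5 s, with the gripper still closed on the bar.

- **Sleeve:** it touched down at the predicted seat height (tool at 43.3 mm, 43.5 predicted). Afterwards it stood upright, with the arbor tip showing in its bore.
- **Knob:** I paused 0.5 to 0.6 s at the first two clicks. The gripper turned 1.258 rad against 1.257 wanted, with almost no turning moment left. The pointer mark reads 102.5° against 102° expected and lines up with the fourth dot, which is the third click.
- **Everything else:** the spray can is upright, and the small and large sleeves are within 1 mm of where they started. The white look-alikes appear unmoved.
- **One disagreement:** while turning, the knob's axis appeared about 2–3 mm from where the camera put it, so the grip carried up to about 14 N sideways. I shifted the arm to ease it after each click, and about 6 N remained at the end. With the axis moved by that much, the pointer mark reads 106° instead of 102.5°, still much nearer the third click (102°) than the next one (78°).

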